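# Close a split bush on its dowels and hold it for the glue

## Robot

A 6-joint arm with a two-finger parallel gripper is mounted at the origin on the work surface. World frame = base frame: x ahead of the robot, y to its left, z up, the work surface at z = 0. Lengths are in mm, angles in degrees, forces in N, time in s.
With the tool pointing down it reaches from about 350 to 850 mm from the base axis. Payload 8.1 kg.
Tool frame: the origin (TCP) lies at the very end of the fingers, on their centre line; the grasp point (between the pads) lies 19 mm behind it (r.grip_depth is the distance from the TCP to the grasp point, in mm); z points along the fingers, y is the direction in which the jaws open and shut (so a half turn about z gives the same grasp; the last joint's range is limited). The gripper opens to 85 mm and grips with 20 to 120 N. Pads are 22 mm wide; open, the fingers measure 114 mm over their backs; the gripper's body (76 mm by 85 mm) begins 54 mm behind the grasp point. The pads swing forward as they close: fully open they stand 13 mm farther back than shut.
Start: joints at [-4.893, 7.471, 85.268, -0, 87.261, -4.893], TCP at [600.004, 0.022, 231.292] pointing down, gripper open.
Joint ranges: [-169.43, 169.43], [-51.17, 129.36], [1.28, 143.12], [-76.62, 256.62], [0, 156.53], [-152.29, 152.29]. Speed limits (degrees/s): [136.94, 136.94, 159.86, 180, 180, 180].

## Interface

Orientations are given as [roll, pitch, yaw] about the fixed x, y, z axes, in that order (R = Rz(yaw) Ry(pitch) Rx(roll)).
In Python, from bench import status, viewer, hand_in, r gives the robot as it stands.
- The arm moves only by the shell command python3 -m crank 'ROWS' [OPENING] [FORCE]. ROWS is a JSON object of lists of equal length, an entry for each row: "slide": the shift along the tool's x, y, z in m, a list of three; "twist": the turn about the tool's z in rad. A call has 1 to 8 rows; each row shifts and turns the commanded pose from where the row before left it, along the tool's axes as they then stand; what a row does not reach is not made up. A row lasts 1/10 s, in which the tool goes at most 50 mm and 8.59 degrees, less where a joint would pass 70% of its speed; a pose out of reach is approached as far as the arm can. A call with a gripper value outside its range is refused whole. OPENING is the closure, from 0 (fully open) to 1 (shut), set as the call begins (- or left out, the last holds). The fingers move at their own pace and stop on an object; FORCE is the grip in N (left out, the last holds). Time passes only in rows, so rows that do not move let the fingers close. It gives the time, the measured TCP pose, the force and the opening at its end, in the units of the state.
- status.sense(): the state, without advancing time (a new reading comes with each control period).
- viewer.snapshot(name): name is "scene" or "side" or "wrist"; returns a dict with "img" (420x560x3 uint8, red, green, blue), "fx", "fy", "cx", "cy" (pixels), "R" (3x3) and "t" (3): a world point X has camera coordinates R X + t; the wrist camera has in their place "hand_eye" (4x4, takes a point from camera to tool coordinates, whose origin is the TCP and whose axes are the flange's). Camera axes: x right, y down, z forward; pixel columns grow to the right and rows downward; lengths in mm; the calibration is good to about 2 mm. A picture is of the moment at which its call begins: read the wrist's pose just before it. There is no depth.
- hand_in(): hands the job in, once; it reports no verdict.
The state is a dict: "time": time; "joint_pos": joint angles; "qd": joint speeds; "joint_efforts": joint torques, N m; "tool_pos": TCP position; "tcp_rot": TCP orientation; "ft_force": force on the tool from outside, world axes, zero at the start; "wrist_torque": the same for the moment, N m; "finger_gap": finger opening in mm.
Only numpy, scipy, OpenCV 4.12 (cv2) and the standard library are available. Lean on these libraries where they do the work, as an engineer would, in place of code of your own. Each camera call takes 0.05 s, during which the arm holds its last target.

## Task

First push the spring pedal of the gluing jig down to its stop, so that the clear chip cover flips open and stays open, and let the pedal come back up. Then pick up the loose half of the wooden split bush, set it flat side down on the two dowels of the half in the jig, long ear over long ear, down until the faces meet, and finish while still pressing the two halves firmly together (about 15 N of push): do not let go. Leave the other things on the bench where they are.

Things in the scene. Friction and masses are not known exactly. Their poses are not given: they have to be found in the camera images.
- jig: Fixed gluing jig: plywood base 12 mm thick (x -195..+95, y -55..+85 mm) with the lower half of a maple split bush screwed on it. Origin on the bench under the middle of that half; +x along the bush away from the pedal, +y to the cover's hinge, z up. Steel hinge posts 78 mm high at y +62, x -78 and +90; a 68 mm rest post at x +90, y -34.
- seat (a point): Centre of the lower half's split face, 42 mm above the bench, axes parallel to the jig's. That half is 44 mm wide (y +-22) and reaches from x -62 (short ear) to +85 mm (long ear), with a half bore across its middle. When the loose half is home, its origin lies here with axes parallel.
- dowel_near (a point): Tip of the dowel nearer the pedal (jig x -45 mm). Both wooden dowels are 10 mm thick, stand 24 mm above the split face, and their last 8 mm taper to 3 mm.
- dowel_far (a point): Tip of the dowel farther from the pedal (jig x +62 mm), otherwise the same.
- pedal (a joint): Steel spring pedal with rubber tread, 100 mm long, 60 mm wide, hinged at jig x -85 mm, 30 mm above the bench, its free end towards jig -x. rad: 0 up (slanting up 20 degrees, returns there when let go), 0.35 down on its stop (level). Takes 5 N at first and about 9 N at the stop, straight down on the tread.
- pedal_pad (a point): Point on top of the tread where to press, mid-width, 75 mm from the pedal's hinge; about 62 mm above the bench when up, about 36 mm when at the stop (it goes nearly straight down).
- cover (a joint): Clear chip cover, 150 x 96 x 4 mm, 70 mm above the bench over the dowels; hinge along jig x at jig y +62. rad: 0 shut, 2.9 open, laid back on the +y side, its edge about 95 mm above the bench. The pedal pushes it: only pressed to its stop does it take the cover past upright (1.57), which then falls open in about 1 s and stays; a half press lets it fall shut.
- cover_edge (a point): Middle of the cover's free edge.
- cap: Loose upper half, 0.1 to 0.17 kg, lying split face down. Origin: underside, below the centre of its middle block; x along it, z up. Block x +-28, 44 wide (y), 40 mm high, flat sides: grasp across y some 26 mm up (a bore 26 wide, 13 high runs along y beneath). Ears 14 mm thick, 44 wide: short to x -62, long to x +85, with upright 12 mm through holes at x -45 and +62: it fits one way round only.
- cap_long_end (a point): End of the long ear (cap x +85 mm, 7 mm above the split face).
- finial: Bystander: a small dark turned wooden finial standing upright, 44 mm across, 62 mm high.
- sanding_block: Bystander: a cork sanding block, 90 x 45 x 28 mm, lying flat.
- wax_tin: Bystander: a round bare metal wax tin, 70 mm across, 45 mm high.
- bowl: Bystander: a turned wooden bowl, 110 mm across, 50 mm high.
- gouge: Bystander: a turning gouge lying down, 370 mm long, wooden handle 32 mm thick.
- mallet: Bystander: a wooden-headed mallet lying down, about 260 mm long.
- brush: Bystander: a bench brush lying down, 200 mm long.
There are look-alikes about, which are no part of the job. What is shaped like the cap but blue or green is not meant.

How it is judged (in metres and radians):
On the way, in this order (a step that is already met when the one before it is completed fails the run):
1. the pedal is pushed down to its stop (value of joint pedal above 0.325 rad), for 0.1 s.
2. the loose half is lifted clear of the bench in the gripper (height (world z) of cap above 0.03 m and contact force between the fingers and cap above 2 N), for 0.2 s.
At the end, for the whole second after the job is handed in: The loose half is home on both dowels, long ear over long ear (centred within 3 mm, faces closed within 2 mm, square within 0.04 rad), held by the fingers and pressed on with over 6 N through the last second; cover open (over 2 rad), pedal back up (under 0.05 rad) (horizontal distance between cap and seat below 0.003 m and z of cap in the frame of seat between -0.002 and 0.002 m and angle between the z axis of cap and the z axis of seat, either way round below 0.04 rad and angle between the x axis of cap and the x axis of seat, either way round below 0.05 rad and x of cap_long_end in the frame of seat above 0.08 m and contact force between cap and jig above 6 N and contact force between the fingers and cap above 4 N and linear speed of cap below 0.02 m/s and value of joint cover above 2 rad and value of joint pedal below 0.05 rad); the arm keeps its last pose, push and grip.
It fails at once if another thing on the bench is moved more than 30 mm (distance of any of finial, sanding_block, wax_tin, bowl, gouge, mallet, brush from where it was at the start of the episode above 0.03 m).
It also fails if it takes over 61 s, if anything falls off the work surface, if the arm or the gripper's body presses on something with over 40 N, if the wrist force passes 120 N, or if a joint passes its speed limit or range.

## Working session

There is one attempt and no reset: what is moved stays moved. The work goes in short steps, Python scripts to look and compute and a shell command to move; the robot and the scene stay as the last step left them, time stands still between calls to the robot, and variables do not carry over. Pictures are saved under pics/ and viewed, and the job is handed in when it is done.

```bash
ls; mkdir -p pics; python3 - <<'E'
from bench import status, viewer, r
import cv2, pickle
print(status.sense())
d={}
for n in ("scene","side","wrist"):
    s=viewer.snapshot(n); d[n]=s
    cv2.imwrite(f"pics/{n}0.png",s["img"][:,:,::-1])
    print(n,{k:v for k,v in s.items() if k!="img"})
pickle.dump(d,open("d0.pkl","wb"))
E
```

```text
pics
{'time': 0.0, 'joint_pos': array([-4.89079540e+00,  7.51488296e+00,  8.53293486e+01,  4.27937860e-04,
        8.72627986e+01, -4.89188366e+00]), 'qd': array([ 0.11033678, -0.01697678, -0.04896939, -0.052229  , -0.02978107,
       -0.00502928]), 'joint_efforts': array([-1.90700346e-03, -5.69404185e+01, -5.00557995e+01, -2.19391650e-04,
        1.44415747e-02,  7.24149572e-05]), 'tool_pos': array([5.99443246e+02, 9.64246234e-02, 2.30246130e+02]), 'tcp_rot': array([-1.79893396e+02, -9.55292554e-03,  9.00010585e+01]), 'ft_force': array([ 0.01342446,  0.26259995, -0.59148751]), 'wrist_torque': array([ 0.00233291, -0.00733916, -0.0363756 ]), 'finger_gap': 85.89022052846907}
scene {'fx': 468.78801655422313, 'fy': 468.78801655422313, 'cx': 284.4836283424928, 'cy': 212.19796977434373, 'R': array([[-0.74854043,  0.66307396,  0.00448871],
       [ 0.34231595,  0.39221841, -0.8538059 ],
       [-0.56789701, -0.63757168, -0.52057213]]), 't': array([ 395.87376299, -100.28375148, 1737.49365068])}
side {'fx': 515.5710403230279, 'fy': 515.5710403230279, 'cx': 274.3700268353533, 'cy': 203.2166059097953, 'R': array([[ 0.90462899, -0.42578083, -0.01889653],
       [-0.28856999, -0.57927243, -0.7623456 ],
       [ 0.3136459 ,  0.6950929 , -0.6468942 ]]), 't': array([-480.8821751 ,  194.14217733, 1246.1665087 ])}
wrist {'fx': 356.4441807600146, 'fy': 356.4441807600146, 'cx': 274.2725610981722, 'cy': 207.11722279472588, 'hand_eye': array([[ 1.94090040e-04, -9.64112544e-01, -2.65493813e-01,
         6.75165490e+01],
       [ 9.99999567e-01, -5.43947085e-05,  9.28581248e-04,
         9.24467933e-01],
       [-9.09698288e-04, -2.65493879e-01,  9.64112116e-01,
        -1.42331327e+02],
       [ 0.00000000e+00,  0.00000000e+00,  0.00000000e+00,
         1.00000000e+00]])}
```

View pics/scene0.png

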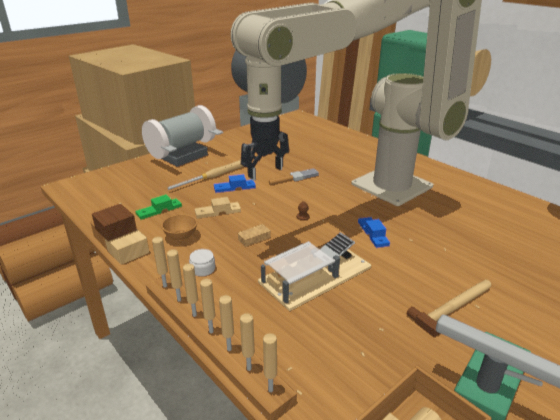

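View pics/side0.png

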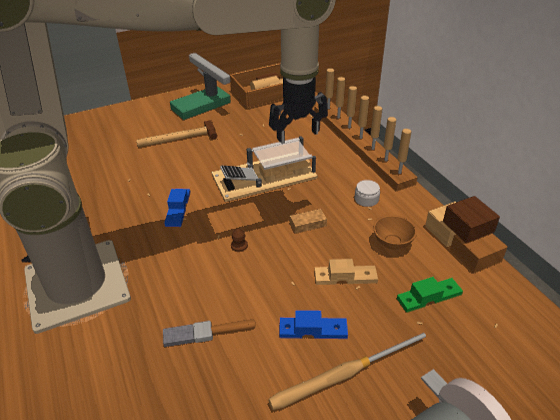

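View pics/wrist0.png

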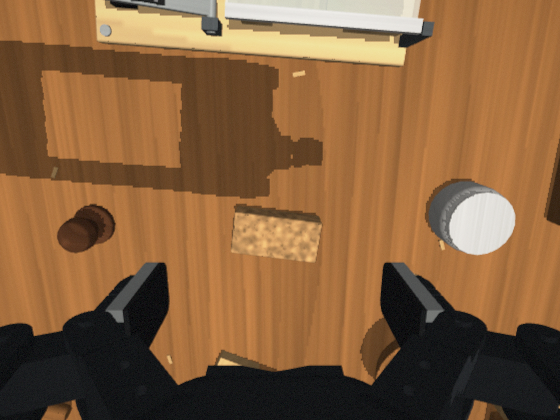

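Looking at the two views, these could be taken for the cap:
- **Maple piece:** scene (218,208), side (345,272).
- **Green piece:** scene (160,206).
- **Blue pieces:** scene (236,184) and (375,231).
- **Cork block:** scene (254,235).

I choose the maple piece and will check it in a close crop.

```bash
cat > h.py <<'E'
import numpy as np, cv2, pickle
from scipy.spatial.transform import Rotation as Rot
def cam(s,st=None):
    """returns R (cam->world), origin"""
    if "R" in s:
        R=np.array(s["R"]).T; return R,-R@np.array(s["t"])
    T=np.eye(4);T[:3,:3]=Rot.from_euler("xyz",st["tcp_rot"],degrees=True).as_matrix();T[:3,3]=st["tool_pos"]
    W=T@s["hand_eye"]; return W[:3,:3],W[:3,3]
def ray(s,uv,st=None):
    R,o=cam(s,st); d=R@np.array([(uv[0]-s["cx"])/s["fx"],(uv[1]-s["cy"])/s["fy"],1]); return o,d/np.linalg.norm(d)
def onz(s,uv,z,st=None):
    o,d=ray(s,uv,st); return o+d*(z-o[2])/d[2]
def tri(*rays):
    A=sum(np.eye(3)-np.outer(d,d) for o,d in rays); b=sum((np.eye(3)-np.outer(d,d))@o for o,d in rays)
    p=np.linalg.solve(A,b); return p,[np.linalg.norm((np.eye(3)-np.outer(d,d))@(p-o)) for o,d in rays]
def proj(s,X,st=None):
    R,o=cam(s,st); c=R.T@(np.asarray(X,float)-o); return np.array([s["fx"]*c[0]/c[2]+s["cx"],s["fy"]*c[1]/c[2]+s["cy"]])
def crop(img,u0,v0,w,h,k,name):
    c=cv2.resize(img[v0:v0+h,u0:u0+w,::-1],None,fx=k,fy=k,interpolation=cv2.INTER_CUBIC); cv2.imwrite("pics/"+name,c)
E
python3 - <<'E'
from h import *
d=pickle.load(open("d0.pkl","rb"))
a=d["scene"]["img"];b=d["side"]["img"]
f=lambda img,u,v,w,h,k:cv2.resize(img[v:v+h,u:u+w,::-1],None,fx=k,fy=k,interpolation=cv2.INTER_CUBIC)
cv2.imwrite("pics/capc.png",np.vstack([f(a,185,190,80,50,7)[:, :560],f(b,305,250,80,35,7)]))
crop(a,250,225,130,80,6,"jigs.png"); crop(b,205,130,120,75,6,"jigd.png")
E
```

```text
(no output)
```

View pics/capc.png

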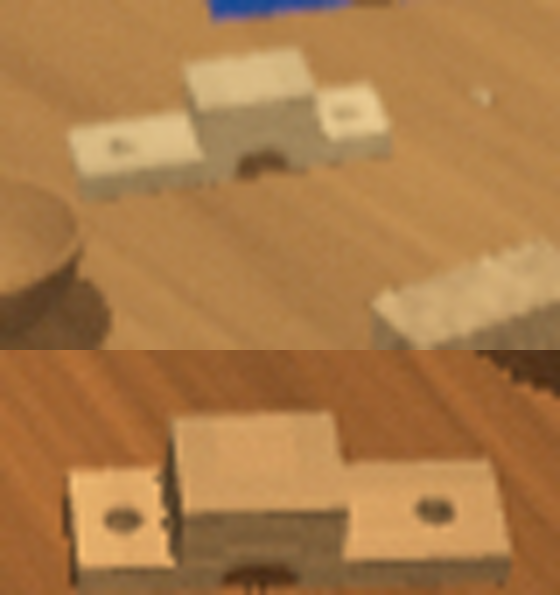

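View pics/jigs.png

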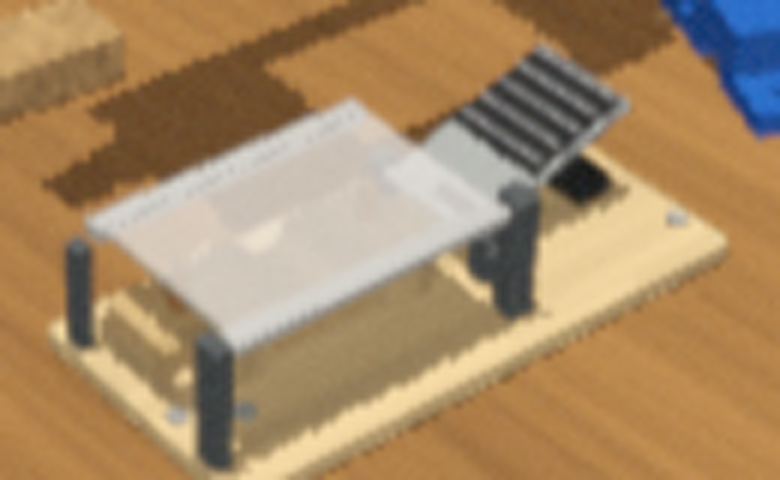

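View pics/jigd.png

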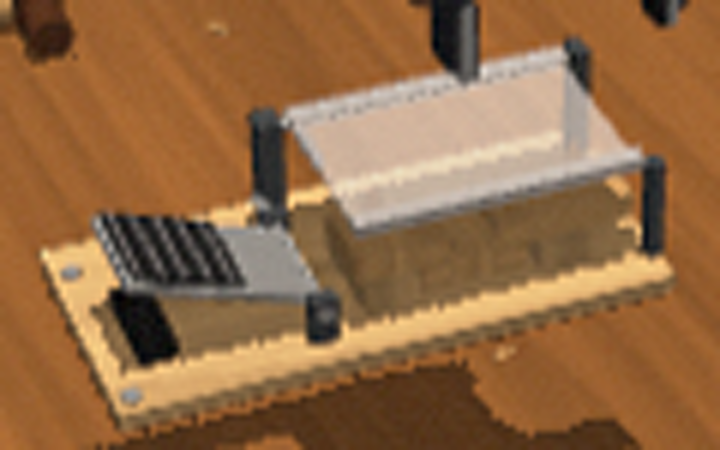

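The close crop confirms a maple half with a long ear to the right in the side view, and through holes at about side (322,324) and (367,323). Next I'll measure the jig and the cap.

```bash
python3 - <<'E'
from h import *
d=pickle.load(open("d0.pkl","rb"))
s,w,W=d["scene"],d["side"],d["wrist"]
st={"tool_pos":np.array([599.44,.1,230.25]),"tcp_rot":np.array([-179.893,-.00955,90.001])}
np.set_printoptions(precision=1,suppress=True)
S=lambda u,v:(205+u/6,130+v/6)
C=lambda u,v:(250+u/6,225+v/6)
print("side corners z12: (-195,85)",onz(w,S(42,252),12),"(-195,-55)",onz(w,S(122,418),12),"(95,-55)",onz(w,S(672,264),12))
print("scene corners: (-195,85)",onz(s,C(727,240),12),"(95,-55)",onz(s,C(50,325),12))
print("wrist (-195,-55)",onz(W,(97,38),12,st),"(95,-55)",onz(W,(406,52),12,st),onz(W,(406,64),0,st))
# cap
S2=lambda u,v:(305+u/7,250+(v-350)/7)
C2=lambda u,v:(185+u/7,190+v/7)
print("cap block top 4 side z40",*[onz(w,S2(*p),40) for p in [(172,418),(332,414),(347,510),(182,510)]])
print("cap block top 4 scene z40",*[onz(s,C2(*p),40) for p in [(185,62),(300,50),(315,95),(192,110)]])
print("holes side z14",*[onz(w,S2(*p),14) for p in [(123,520),(436,511)]])
print("holes scene z14",*[onz(s,C2(*p),14) for p in [(345,112),(121,147)]])
print("ear ends side z14",*[onz(w,S2(*p),14) for p in [(68,468),(78,568),(490,462),(510,557)]])
print("ear ends scene z14",*[onz(s,C2(*p),14) for p in [(68,130),(80,178),(375,85),(390,133)]])
E
```

```text
side corners z12: (-195,85) [445.8 260.2  12. ] (-195,-55) [435. 120.  12.] (95,-55) [724.2 109.4  12. ]
scene corners: (-195,85) [444.5 269.2  12. ] (95,-55) [719.6 109.9  12. ]
wrist (-195,-55) [435.7 131.1  12. ] (95,-55) [723.7 119.1  12. ] [728.8 110.    0. ]
cap block top 4 side z40 [ 568.3 -234.4   40. ] [ 618.3 -256.9   40. ] [ 599.6 -296.5   40. ] [ 550.4 -272.3   40. ]
cap block top 4 scene z40 [ 596.6 -291.3   40. ] [ 548.5 -264.8   40. ] [ 568.2 -225.3   40. ] [ 619.4 -251.6   40. ]
holes side z14 [ 542.9 -247.7   14. ] [ 640.9 -291.3   14. ]
holes scene z14 [ 541.8 -239.9   14. ] [ 640.6 -283.    14. ]
ear ends side z14 [ 537.6 -218.3   14. ] [ 518.8 -259.8   14. ] [ 670.1 -280.4   14. ] [ 651.9 -319.8   14. ]
ear ends scene z14 [ 651.  -312.8   14. ] [ 670.2 -272.    14. ] [ 515.5 -251.1   14. ] [ 537.4 -210.    14. ]
```

The cap holes are 107 mm apart, which matches. The cap centre is about (584,-262) at yaw about -24°. The jig origin is about (632,172) at yaw about -2.2°, and the pedal pad is about (475,178). I'll move over the pedal while closing the gripper, then look.

```bash
python3 -m crank '{"slide":[[0.036,-0.025,0],[0.036,-0.025,0],[0.036,-0.025,0],[0.036,-0.025,0],[0.034,-0.024,0],[0,0,0.01],[0,0,0]],"twist":[0,0,0,0,0,0,0]}' 1 40
python3 - <<'E'
from bench import status, viewer
from h import *
d={}
d["st"]=status.sense()
for n in ("wrist","side","scene"): d[n]=viewer.snapshot(n)
pickle.dump(d,open("d1.pkl","wb"))
cv2.imwrite("pics/w1.png",d["wrist"]["img"][:,:,::-1])
crop(d["side"]["img"],195,110,130,95,6,"s1.png")
E
```

```text
time: 0.85
tool_pos: [474.8, 178.5, 219.9]
tcp_rot: [-179.9, 0.0, 90.1]
ft_force: [0.5, -0.3, 0.3]
finger_gap: -0.2
```

View pics/w1.png

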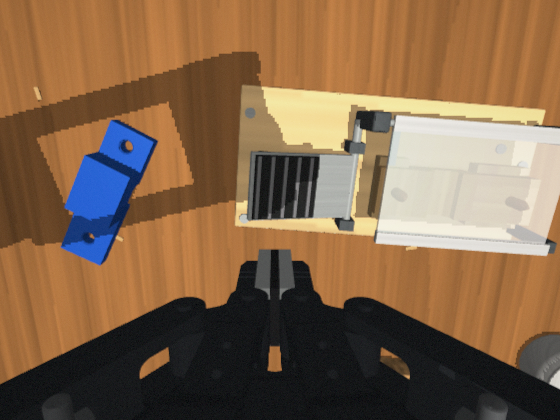

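View pics/s1.png

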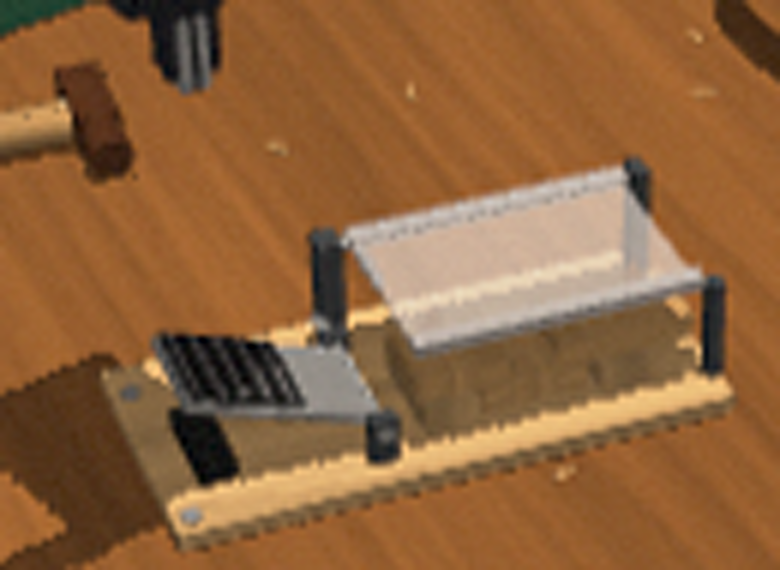

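The wrist view shows the base corners at (242,86), (235,226) and (544,110), the tread free end at (252,152)–(247,219), and the closed fingertips at (274,255). From these I compute the jig pose and the pad.

```bash
python3 - <<'E'
from h import *
d=pickle.load(open("d1.pkl","rb")); st=d["st"];W=d["wrist"]
np.set_printoptions(precision=1,suppress=True)
for n,p,z in [("(-195,85)",(242,86),12),("(-195,-55)",(235,226),12),("(95,85)",(544,110),12),("free+",(252,152),64),("free-",(247,219),64),("hinge+",(357,152),31),("hinge-",(347,218),31),("cover free -x",(377,240),70),("cover free +x",(549,253),70),("hingepost-x",(376,121),78)]:
    print(n,onz(W,p,z,st))
# same in side: free end corners by triangulation
S=lambda u,v:(195+u/6-.42,110+v/6-.42)
for p,q in [((252,152),(158,335)),((247,219),(190,412))]:
    print("tri",tri(ray(W,p,st),ray(d["side"],S(*q))))
print(proj(W,st["tool_pos"],st), "TCP")
E
```

```text
(-195,85) [445.4 266.4  12. ]
(-195,-55) [435.2 129.   12. ]
(95,85) [731.  245.5  12. ]
free+ [457.1 211.3  64. ]
free- [451.9 152.9  64. ]
hinge+ [552.1 207.7  31. ]
hinge- [546.5 143.9  31. ]
cover free -x [565.5 135.9  70. ]
cover free +x [717.9 124.2  70. ]
hingepost-x [554.5 237.1  78. ]
tri (array([458.8, 210.8,  64.4]), [np.float64(1.7706749886523405), np.float64(1.7706749886521962)])
tri (array([452.8, 151.4,  60.4]), [np.float64(1.1772668805640556), np.float64(1.1772668805639974)])
[271.8 269.8] TCP
```

The tread free end and the jig pose agree: the jig origin is about (632.5,168), yaw about -4.2°, and the pad is about (477,180). I'll press straight down.

```bash
python3 -m crank '{"slide":[[0.0015,0.002,0.048],[0,0,0.048],[0,0,0.046],[0,0,0.01],[0,0,0.01],[0,0,0.01],[0,0,0.008]],"twist":[0,0,0,0,0,0,0]}'
```

```text
time: 1.7
tool_pos: [481.2, 179.8, 44.9]
tcp_rot: [179.7, -0.1, 89.9]
ft_force: [-2.8, 0.5, 11.2]
finger_gap: -0.4
```

```bash
python3 -m crank '{"slide":[[0,0,0.004],[0,-0.002,0.004],[0,0,0.003],[0,0,0]],"twist":[0,0,0,0]}'
python3 - <<'E'
from bench import status, viewer
from h import *
s=viewer.snapshot("side"); print(status.sense()["tool_pos"],status.sense()["ft_force"])
crop(s["img"],195,80,130,95,6,"s2.png")
E
```

```text
time: 2.1
tool_pos: [480.0, 179.9, 35.6]
tcp_rot: [179.7, -0.1, 89.9]
ft_force: [-5.2, -1.7, 17.2]
finger_gap: -0.2
[479.99196165 179.90218356  35.58849016] [-6.48201331 -2.08579673 18.28211856]
```

View pics/s2.png

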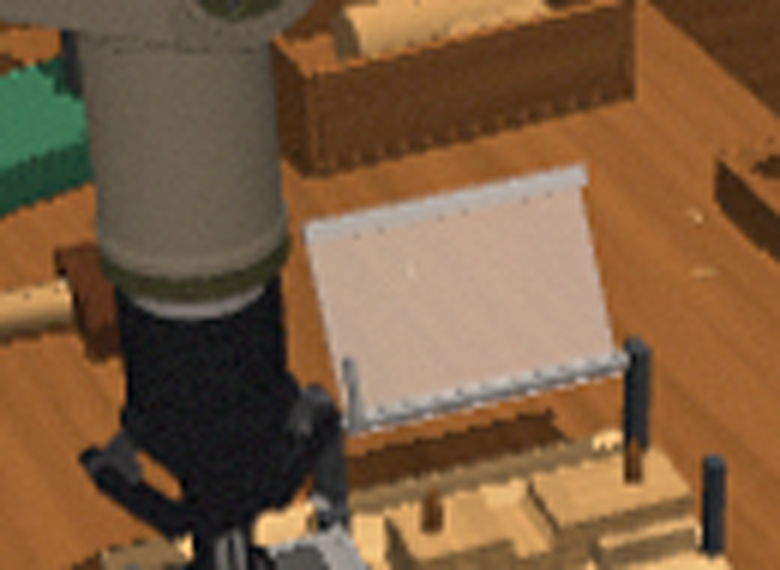

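The cover has swung past upright, the fingertips are at 35.6 mm and the force is 18 N, so the pedal is on its stop. I'll hold briefly, then lift.

```bash
python3 -m crank '{"slide":[[0,0,0.001],[0,0,0],[0,0,0],[0,0,0],[0,0,0],[0,0,0]],"twist":[0,0,0,0,0,0]}'
python3 - <<'E'
from bench import status, viewer
from h import *
s=viewer.snapshot("side")
crop(s["img"],195,80,130,95,6,"s3.png")
E
python3 -m crank '{"slide":[[0,0,-0.01],[0,0,-0.02],[0,0,-0.04],[0,0,-0.045],[0,0,-0.045],[0,0,-0.04],[0,0,0]],"twist":[0,0,0,0,0,0,0]}'
python3 - <<'E'
from bench import status, viewer
from h import *
d={"st":status.sense()}
for n in ("wrist","side","scene"): d[n]=viewer.snapshot(n)
pickle.dump(d,open("d4.pkl","wb"))
cv2.imwrite("pics/w4.png",d["wrist"]["img"][:,:,::-1])
crop(d["side"]["img"],195,80,130,120,6,"s4.png")
E
```

```text
time: 2.75
tool_pos: [480.1, 179.9, 35.4]
tcp_rot: [179.6, -0.1, 90.0]
ft_force: [-9.7, -3.3, 25.9]
finger_gap: 0.1
time: 3.5
tool_pos: [480.9, 180.2, 240.1]
tcp_rot: [179.1, -0.2, 89.9]
ft_force: [1.4, -0.3, 0.1]
finger_gap: 0.0
```

View pics/s4.png

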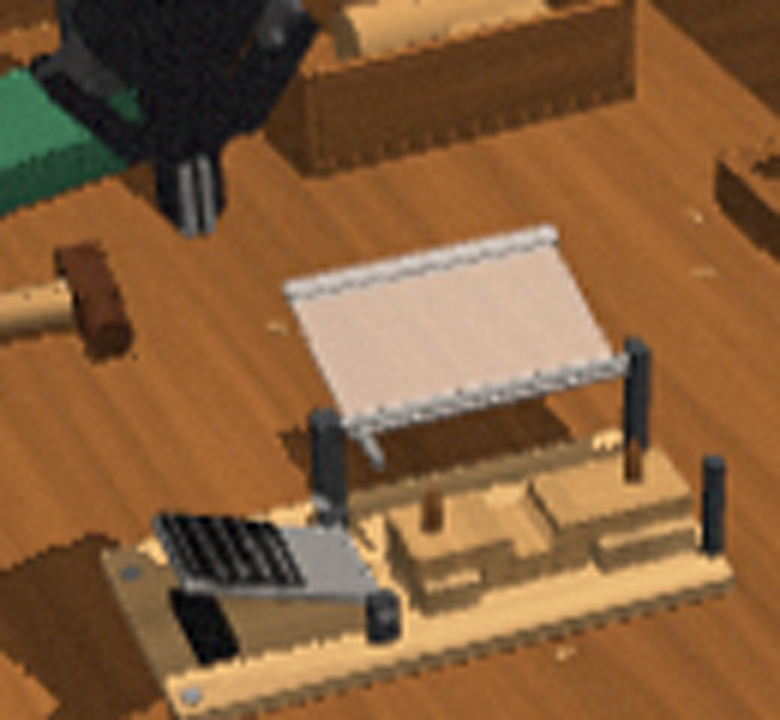

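View pics/w4.png

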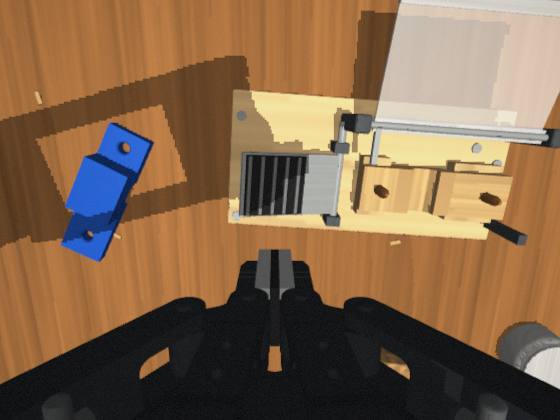

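The cover is open and the pedal is back up, with the dowels visible at wrist (380,190) and (489,199). Next I'll travel to above the cap at z 240, opening the gripper and then turning.

```bash
python3 -m crank '{"slide":[[-0.044,0.0103,0],[-0.044,0.0103,0],[-0.044,0.0103,0],[-0.044,0.0103,0],[-0.044,0.0103,0],[-0.044,0.0103,0],[-0.044,0.0103,0],[-0.044,0.0103,0]],"twist":[0,0,0,0,0,0,0,0]}' 0 60
python3 -m crank '{"slide":[[-0.044,0.0103,0],[-0.044,0.0103,0],[0,0,0],[0,0,0],[0,0,0],[0,0,0],[0,0,0],[0,0,0]],"twist":[0,0,-0.145,-0.145,-0.145,-0.145,-0.145,-0.145]}'
python3 -m crank '{"slide":[[0,0,0],[0,0,0],[0,0,0],[0,0,0]],"twist":[-0.145,-0.14,0,0]}'
python3 - <<'E'
from bench import status, viewer
from h import *
d={"st":status.sense()}
for n in ("wrist","side"): d[n]=viewer.snapshot(n)
pickle.dump(d,open("d5.pkl","wb"))
print(d["st"]["tool_pos"],d["st"]["tcp_rot"],d["st"]["joint_pos"])
cv2.imwrite("pics/w5.png",d["wrist"]["img"][:,:,::-1])
E
```

```text
time: 4.45
tool_pos: [557.8, -174.4, 228.0]
tcp_rot: [-179.9, -0.1, 90.0]
ft_force: [0.5, 0.7, -0.1]
finger_gap: 85.5
time: 5.25
tool_pos: [578.2, -260.4, 227.7]
tcp_rot: [-180.0, -0.2, 140.2]
ft_force: [0.1, -0.3, 0.1]
finger_gap: 85.6
time: 5.65
tool_pos: [578.5, -260.4, 228.3]
tcp_rot: [180.0, -0.1, 155.9]
ft_force: [0.1, -0.3, -0.1]
finger_gap: 85.5
[ 578.52347001 -260.41130276  228.28824682] [ 1.79992319e+02 -1.03035474e-01  1.55919911e+02] [-2.88623701e+01  1.29454893e+01  7.94556783e+01 -9.36794852e-04
  8.77021495e+01 -9.47822361e+01]
```

View pics/w5.png

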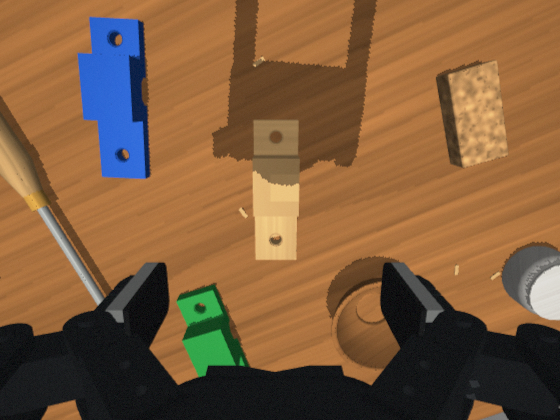

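The cap is in the middle, with holes at (276,137) and (276,239). The green piece is at (205,310) and the bowl at (375,320), both clear of the grasp line. I'll refine the pose.

```bash
python3 - <<'E'
from h import *
d=pickle.load(open("d5.pkl","rb")); st=d["st"];W=d["wrist"]
np.set_printoptions(precision=2,suppress=True)
crop(W["img"],230,105,90,165,4,"w5c.png")
a=onz(W,(276,137),14,st);b=onz(W,(276,239.5),14,st)
print(a,b,np.linalg.norm(b-a))
x=(b-a)/np.linalg.norm(b-a); c=a+45*x; c2=b-62*x
print("yaw",np.degrees(np.arctan2(x[1],x[0])),c,c2)
for c in(c,c2):
  R=Rot.from_euler("xyz",st["tcp_rot"],degrees=True).as_matrix(); print("in tool",R.T@(np.array([c[0],c[1],7])-st["tool_pos"]))
E
```

```text
[ 543.16 -241.74   14.  ] [ 641.23 -285.4    14.  ] 107.34956780334868
yaw -23.995458422933332 [ 584.27 -260.04   14.  ] [ 584.59 -260.18   14.  ]
in tool [ -5.5    2.65 221.28]
in tool [ -5.85   2.65 221.28]
```

View pics/w5c.png

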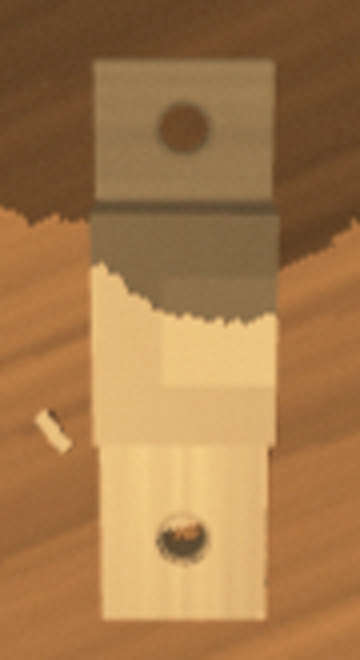

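The hole spacing comes out at 107.35 mm against 107 nominal, with the centre at (584.4,-260.1) and yaw -24.0°. I'll go down for the grasp.

```bash
python3 -m crank '{"slide":[[-0.0057,0.0026,0.02],[0,0,0.045],[0,0,0.045],[0,0,0.045],[0,0,0.035],[0,0,0.02],[0,0,0.008],[0,0,0]],"twist":[0,0,0,0,0,0,0,0]}'
python3 - <<'E'
from bench import status
print(status.sense()["tool_pos"],status.sense()["ft_force"])
E
```

```text
time: 6.55
tool_pos: [584.4, -259.9, 10.0]
tcp_rot: [180.0, -0.1, 156.1]
ft_force: [1.0, 0.6, 0.1]
finger_gap: 85.5
[ 584.38462845 -259.94830972   10.04736472] [1.02300808 0.62413883 0.0907282 ]
```

```bash
python3 -m crank '{"slide":[[0,0,0.004],[0,0,0],[0,0,0],[0,0,0],[0,0,0],[0,0,0],[0,0,0]],"twist":[0,0,0,0,0,0,0]}' 1 80
python3 -m crank '{"slide":[[0,0,-0.01],[0,0,-0.03],[0,0,-0.04],[0,0,-0.045],[0,0,-0.04],[0,0,-0.035],[0,0,0],[0,0,0]],"twist":[0,0,0,0,0,0,0,0]}'
python3 - <<'E'
from bench import status, viewer
from h import *
d={"st":status.sense()}
for n in ("wrist","side","scene"): d[n]=viewer.snapshot(n)
pickle.dump(d,open("d6.pkl","wb"))
print(d["st"]["tool_pos"],d["st"]["tcp_rot"],d["st"]["finger_gap"])
cv2.imwrite("pics/w6.png",d["wrist"]["img"][:,:,::-1])
crop(d["side"]["img"],240,90,160,120,5,"s6.png")
E
```

```text
time: 7.25
tool_pos: [586.5, -261.1, 9.1]
tcp_rot: [-180.0, 0.2, 156.2]
ft_force: [-0.7, -0.5, 6.4]
finger_gap: 43.2
time: 8.05
tool_pos: [585.7, -260.6, 208.9]
tcp_rot: [-180.0, 0.1, 156.2]
ft_force: [-0.0, 0.6, -2.4]
finger_gap: 42.7
[ 585.74014443 -260.64986595  208.9312295 ] [-1.79987835e+02  1.45135243e-01  1.56175313e+02] 42.67152135285556
```

View pics/w6.png

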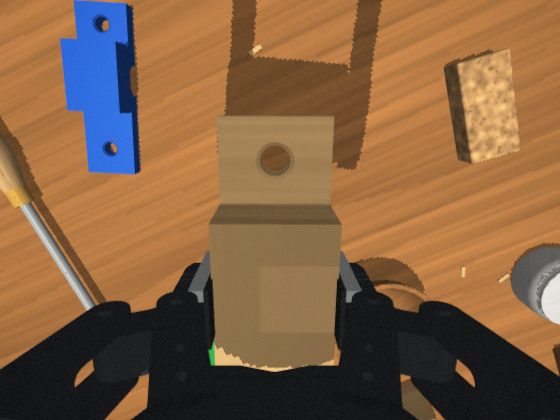

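View pics/s6.png

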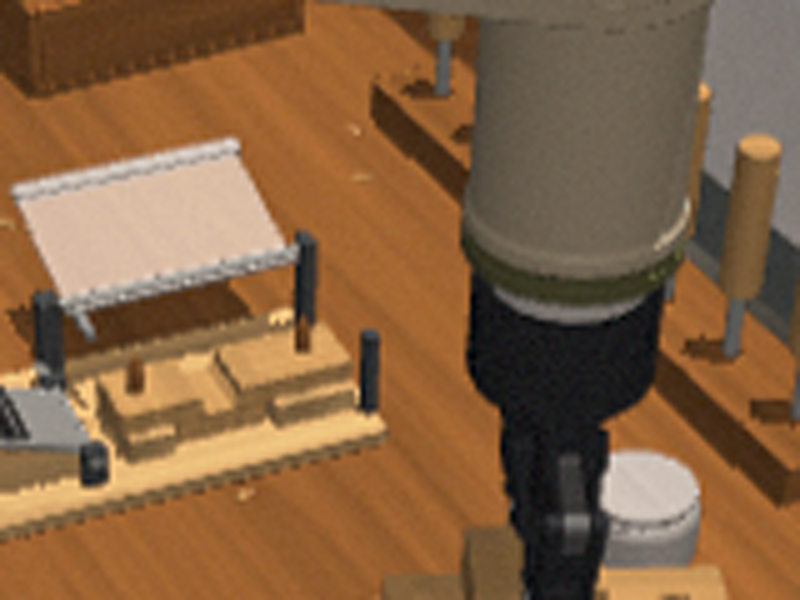

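The cap is lifted and gripped (gap 42.7 mm), with its short-ear hole at wrist (275.5,159). The side view shows the dowels standing clear. Now I'll measure the cap in the tool frame and take the dowels from the earlier views.

```bash
python3 - <<'E'
from h import *
d=pickle.load(open("d4.pkl","rb")); 
e=pickle.load(open("d6.pkl","rb")); 
f=lambda img,u,v,w,h,k:cv2.resize(img[v:v+h,u:u+w,::-1],None,fx=k,fy=k,interpolation=cv2.INTER_CUBIC)
cv2.imwrite("pics/dw.png",f(d["wrist"]["img"],345,145,180,75,4))
cv2.imwrite("pics/ds.png",f(e["side"]["img"],250,140,80,50,9))
cv2.imwrite("pics/dc.png",f(e["scene"]["img"],250,235,100,65,8))
cv2.imwrite("pics/capw6.png",f(e["wrist"]["img"],200,105,150,115,5))
E
```

```text
(no output)
```

View pics/dw.png

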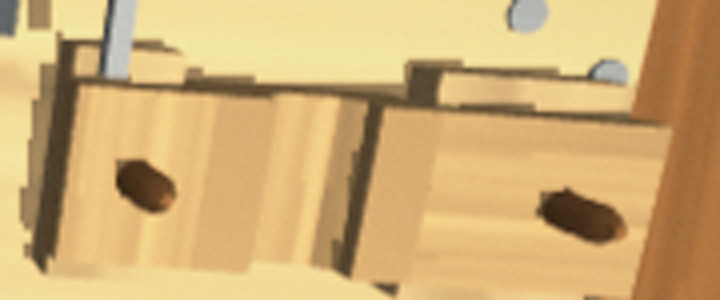

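View pics/ds.png

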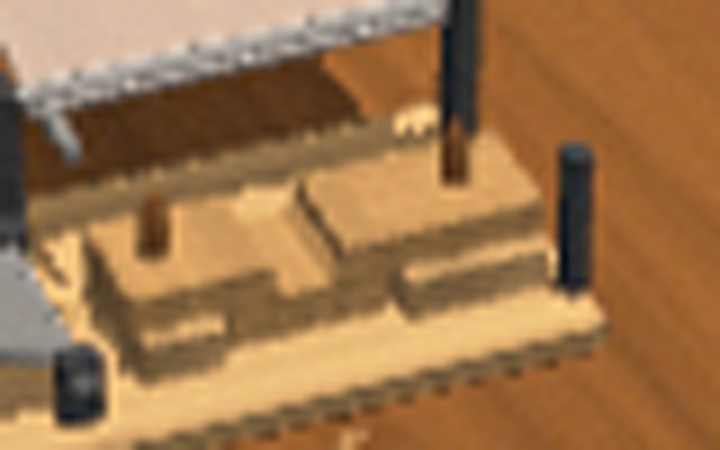

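View pics/dc.png

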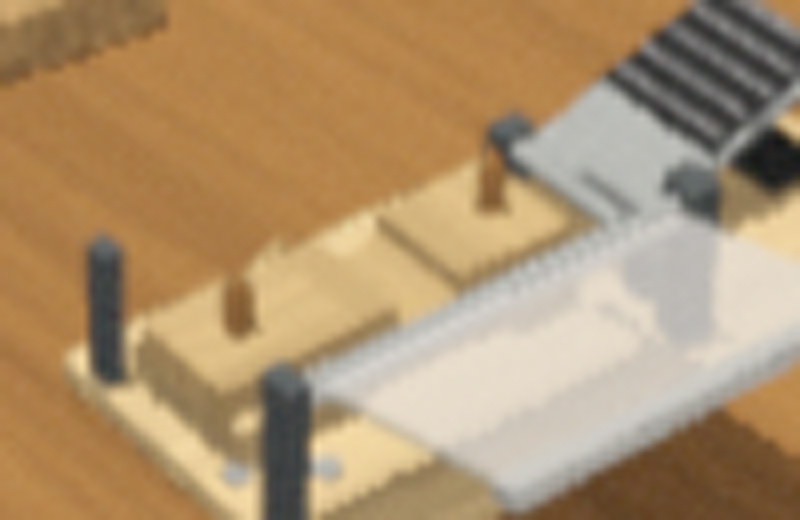

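View pics/capw6.png

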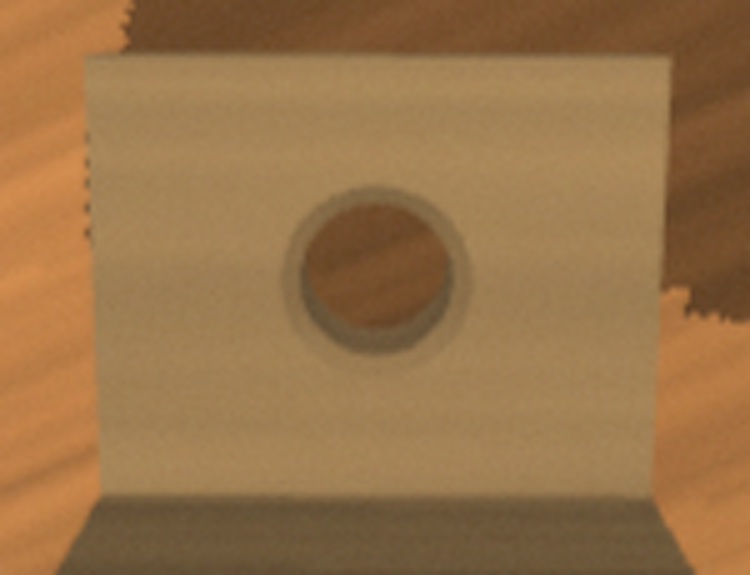

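The dowels are oblique in these views, so I'll hover with the tool across the jig. That puts the camera straight above both dowels, with the cap in hand out of the way.

```bash
python3 -m crank '{"slide":[[0.0121,0.0429,0],[0.0121,0.0429,0],[0.0121,0.0429,0],[0.0121,0.0429,0],[0.0121,0.0429,0],[0.0121,0.0429,0],[0.0121,0.0429,0],[0.0121,0.0429,0]],"twist":[0,0,0,0,0,0,0,0]}'
python3 -m crank '{"slide":[[0,0,0],[0,0,0],[0,0,0],[0,0,0],[0,0,0],[0,0,0],[0,0,0],[0,0,0]],"twist":[0.137,0.137,0.137,0.137,0.137,0.137,0.137,0.137]}'
python3 -m crank '{"slide":[[0,0,0],[0,0,0],[0,0,0],[0,0,0],[0,0,0]],"twist":[0.137,0,0,0,0]}'
python3 - <<'E'
from bench import status, viewer
from h import *
d={"st":status.sense()}
for n in ("wrist",): d[n]=viewer.snapshot(n)
pickle.dump(d,open("d7.pkl","wb"))
print(d["st"]["tool_pos"],d["st"]["tcp_rot"],d["st"]["finger_gap"])
cv2.imwrite("pics/w7.png",d["wrist"]["img"][:,:,::-1])
crop(d["wrist"]["img"],170,50,200,120,4,"w7c.png")
E
```

```text
time: 9.0
tool_pos: [634.2, 94.4, 205.1]
tcp_rot: [-179.9, -0.2, 156.2]
ft_force: [0.7, -1.0, -0.6]
finger_gap: 42.9
time: 9.8
tool_pos: [634.2, 92.6, 204.9]
tcp_rot: [-179.8, 0.0, 93.1]
ft_force: [-0.1, 0.4, -1.3]
finger_gap: 43.0
time: 10.3
tool_pos: [635.2, 92.7, 206.9]
tcp_rot: [-180.0, 0.0, 85.6]
ft_force: [-0.6, 0.0, -1.3]
finger_gap: 43.0
[635.17785173  92.656069   206.92850911] [-1.79966679e+02  4.07706216e-03  8.56448529e+01] 42.977026691179354
```

View pics/w7.png

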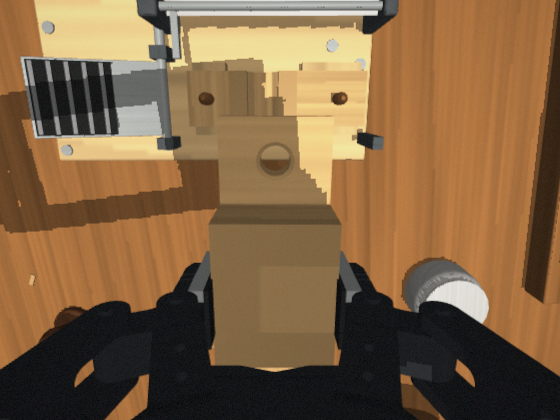

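View pics/w7c.png

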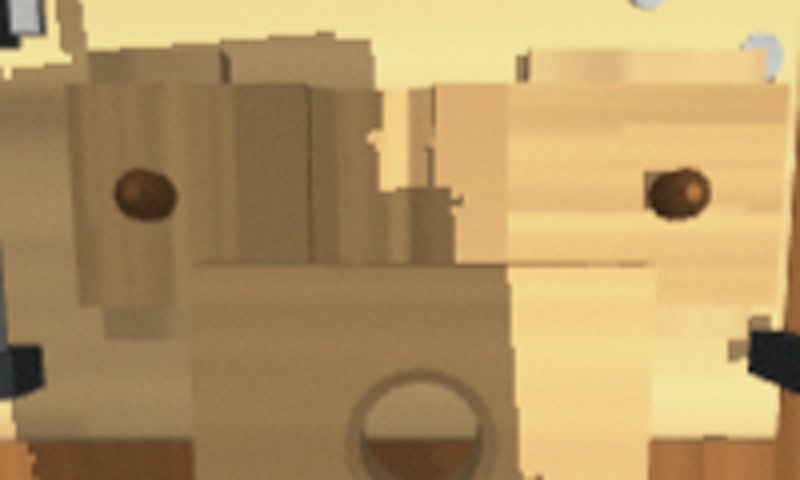

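Both dowels are seen from nearly overhead, with tips at about wrist (203,97) and (342.5,97). I'll mask them and compute the positions.

```bash
python3 - <<'E'
from h import *
from scipy.optimize import least_squares
d=pickle.load(open("d7.pkl","rb")); st=d["st"];W=d["wrist"]
np.set_printoptions(precision=2,suppress=True)
img=W["img"].astype(int)
R,o=cam(W,st)
res=[]
for u0 in (190,325):
    reg=img[85:112,u0:u0+30]
    m=(reg.sum(2)<230)&(reg[:,:,0]>reg[:,:,2]+15)
    n,l,s,c=cv2.connectedComponentsWithStats(m.astype(np.uint8)); i=1+np.argmax(s[1:,4])
    ys,xs=np.nonzero(l==i)
    L,Rr,T,B=u0+xs.min()-.5,u0+xs.max()+.5,85+ys.min()-.5,85+ys.max()+.5
    print("blob",L,Rr,T,B,"area",s[i,4])
    # extents predicted for circles r5 at z42,z58
    def f(p):
        P=[proj(W,(p[0]+5*np.cos(a),p[1]+5*np.sin(a),z),st) for z in(42,58) for a in np.linspace(0,6.283,48)]
        P=np.array(P); return [P[:,0].min()-L,P[:,0].max()-Rr,P[:,1].min()-T,P[:,1].max()-B]
    q=least_squares(f,onz(W,(u0+14,97),50,st)[:2]); print("dowel",q.x,np.array(q.fun)); res.append(q.x)
for u,v in((203,97.3),(342.3,97)): print("tip",onz(W,(u,v),66,st))
a,b=res; v=b-a; print("dist",np.linalg.norm(v),"yaw",np.degrees(np.arctan2(v[1],v[0]))); x=v/np.linalg.norm(v)
print("seat",a+45*x,b-62*x)
# face corners z42
cr=lambda u,v:(170+u/4-.375,50+v/4-.375)
for p in((68,84),(785,84),(82,305)): print("face",onz(W,cr(*p),42,st))
# cap in tool (plane tool z)
H=np.array(W["hand_eye"])
def ontool(uv,z):
    dd=H[:3,:3]@np.array([(uv[0]-W["cx"])/W["fx"],(uv[1]-W["cy"])/W["fy"],1]); return H[:3,3]+dd*(z-H[2,3])/dd[2]
c6=lambda u,v:(200+u/5-.4,105+v/5-.4)
z=9.1-14
for n,p in(("hole",(376,278)),("earL",(86,57)),("earR",(671,57)),("rootL",(101,495)),("rootR",(653,495))): print(n,ontool(c6(*p),z))
E
```

```text
blob 198.5 213.5 91.5 104.5 area 158
dowel [587.51 172.4 ] [-0.55  0.58 -0.28  0.31]
blob 331.5 346.5 92.5 104.5 area 118
dowel [693.66 163.94] [-0.49  0.46 -0.75  0.81]
tip [588.03 172.59  66.  ]
tip [693.57 164.8   66.  ]
dist 106.48155137846535 yaw -4.55717173676176
seat [632.37 168.82] [631.86 168.87]
face [572.97 195.15  42.  ]
face [717.53 184.17  42.  ]
face [569.76 151.66  42.  ]
hole [48.53  1.23 -4.9 ]
earL [ 65.06 -20.44  -4.9 ]
earR [65.06 23.27 -4.9 ]
rootL [ 31.21 -20.69  -4.9 ]
rootR [31.21 23.34 -4.9 ]
```

The measurements hold together:
- **Seat:** about (632.2,168.8), yaw about -4.4°. Dowel distance is 106.5 mm against 107 nominal, and the face corners agree within 1 mm.
- **Cap in tool frame:** centre at about (3.3, about 1), width 43.9 mm against 44 nominal.

I'll turn to the jig yaw, then move over the seat.

```bash
python3 -m crank '{"slide":[[0,0,0],[0,0,0],[0,0,0],[0,0,0],[0,0,0],[0,0,0],[0,0,0],[0,0,0]],"twist":[-0.1428,-0.1428,-0.1428,-0.1428,-0.1428,-0.1428,-0.1428,-0.1428]}'
python3 -m crank '{"slide":[[0,0,0],[0,0,0],[0,0,0],[0.0028,0.037,0.02],[0.0028,0.037,0.02],[0,0,0.02],[0,0,0],[0,0,0]],"twist":[-0.1428,-0.1428,-0.1428,0,0,0,0,0]}'
cat > look.py <<'E'
import sys
from bench import status, viewer
from h import *
n=sys.argv[1]
d={"st":status.sense()}
for k in ("wrist","side","scene"): d[k]=viewer.snapshot(k)
pickle.dump(d,open(f"d{n}.pkl","wb"))
np.set_printoptions(precision=2,suppress=True)
print(d["st"]["tool_pos"],d["st"]["tcp_rot"],d["st"]["finger_gap"],d["st"]["ft_force"],d["st"]["wrist_torque"])
cv2.imwrite(f"pics/w{n}.png",d["wrist"]["img"][:,:,::-1])
f=lambda img,u,v,w,h,k:cv2.resize(img[v:v+h,u:u+w,::-1],None,fx=k,fy=k,interpolation=cv2.INTER_CUBIC)
cv2.imwrite(f"pics/ss{n}.png",np.hstack([f(d["side"]["img"],230,110,95,100,4),f(d["scene"]["img"],250,200,100,100,4)]))
E
python3 look.py 8
```

```text
time: 11.15
tool_pos: [635.4, 92.7, 207.4]
tcp_rot: [180.0, 0.0, 151.4]
ft_force: [0.3, 0.4, -0.6]
finger_gap: 43.2
time: 11.95
tool_pos: [635.2, 166.5, 147.2]
tcp_rot: [-180.0, -0.1, 175.6]
ft_force: [0.4, 0.4, -1.1]
finger_gap: 42.7
[635.25 166.49 147.2 ] [-179.97   -0.06  175.56] 42.72345999047545 [ 0.35  0.4  -1.08] [-0.01 -0.02 -0.03]
```

View pics/w8.png

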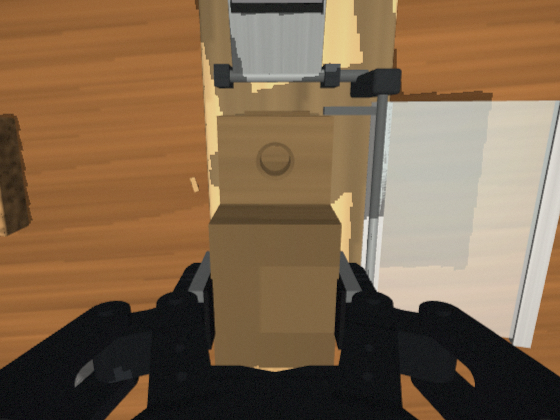

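View pics/ss8.png

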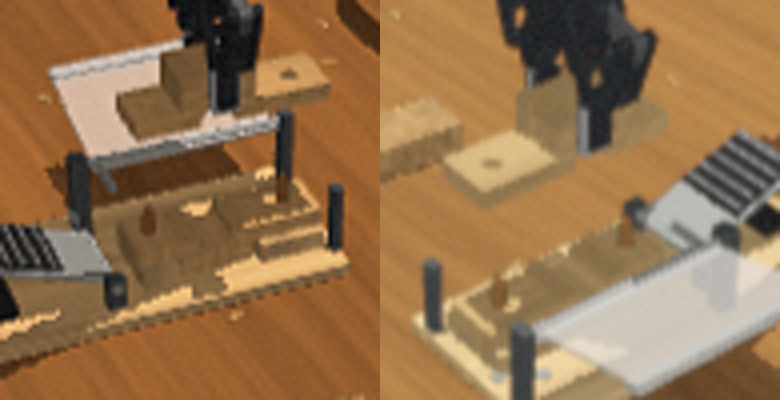

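```bash
python3 - <<'E'
from h import *
d=pickle.load(open("d8.pkl","rb"))
f=lambda img,u,v,w,h,k:cv2.resize(img[v:v+h,u:u+w,::-1],None,fx=k,fy=k,interpolation=cv2.INTER_CUBIC)
a=np.hstack([f(d["side"]["img"],285,118,35,50,11),f(d["scene"]["img"],260,228,35,50,11)])
cv2.imwrite("pics/x8.png",a); print(a.shape)
E
```

```text
(550, 770, 3)
```

View pics/x8.png

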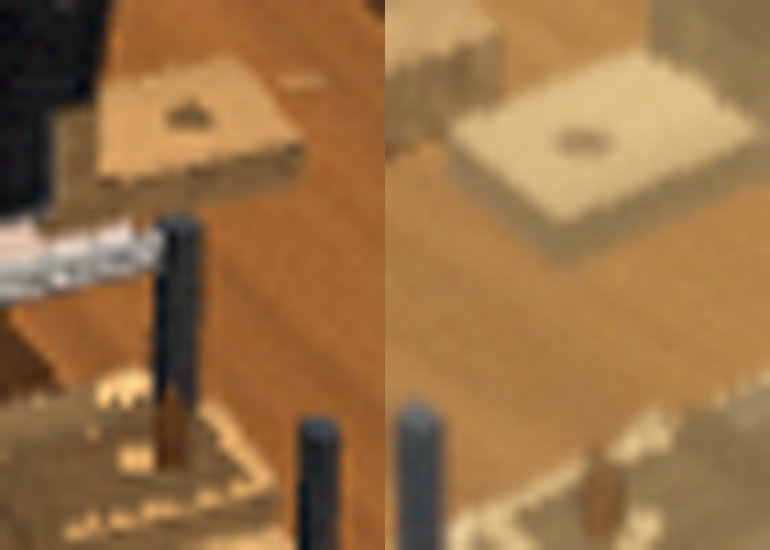

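```bash
python3 - <<'E'
from h import *
d=pickle.load(open("d8.pkl","rb"))
np.set_printoptions(precision=2,suppress=True)
S=lambda u,v:(285+(u+.5)/11-.5,118+(v+.5)/11-.5); C=lambda u,v:(260+(u-385+.5)/11-.5,228+(v+.5)/11-.5)
w,s=d["side"],d["scene"]
h=tri(ray(w,S(190,116)),ray(s,C(584,142))); print("hole",h)
t=tri(ray(w,S(173,388)),ray(s,C(602,447))); print("tip",t)
# midline of dowel near z~50
print("hole at z152 side/scene",onz(w,S(190,116),152),onz(s,C(584,142),152))
print("tip at z66 side/scene",onz(w,S(173,388),66),onz(s,C(602,447),66))
R=Rot.from_euler("xyz",d["st"]["tcp_rot"],degrees=True).as_matrix()
print("expect far hole for cap(3.3,1.3)",d["st"]["tool_pos"]+R@np.array([3.3-62,1.3,-4.9]),"with y0",d["st"]["tool_pos"]+R@np.array([3.3-62,0,-4.9]))
E
```

```text
hole (array([695.56, 159.78, 152.55]), [np.float64(1.2149055020464448), np.float64(1.2149055020465316)])
tip (array([692.99, 162.43,  65.97]), [np.float64(1.4771780713415075), np.float64(1.4771780713414588)])
hole at z152 side/scene [696.82 159.6  152.  ] [693.87 159.64 152.  ]
tip at z66 side/scene [694.03 161.29  66.  ] [691.62 163.06  66.  ]
expect far hole for cap(3.3,1.3) [693.88 163.24 152.04] with y0 [693.78 161.95 152.04]
```

The fixed cameras agree with the wrist estimate to 1–2 mm, and all of them ask for about (-1.5,+2.2). I'll lower to just above the tips with that correction and look again.

```bash
python3 -m crank '{"slide":[[0.0016,0.0021,0.02],[0,0,0.02],[0,0,0.014],[0,0,0.01],[0,0,0],[0,0,0]],"twist":[0,0,0,0,0,0]}'
python3 look.py 9
python3 - <<'E'
from h import *
d=pickle.load(open("d9.pkl","rb"))
f=lambda img,u,v,w,h,k:cv2.resize(img[v:v+h,u:u+w,::-1],None,fx=k,fy=k,interpolation=cv2.INTER_CUBIC)
a=np.hstack([f(d["side"]["img"],250,125,70,70,5),f(d["scene"]["img"],255,225,70,70,5)])
cv2.imwrite("pics/x9.png",a)
crop(d["wrist"]["img"],200,95,150,115,5,"y9.png")
E
```

```text
time: 12.7
tool_pos: [634.5, 169.0, 84.0]
tcp_rot: [180.0, 0.0, 175.5]
ft_force: [0.9, 1.1, -0.2]
finger_gap: 42.7
[634.53 169.02  83.97] [179.99   0.04 175.52] 42.7271514055845 [ 0.91  1.05 -0.18] [ 0.03  0.01 -0.01]
```

View pics/x9.png

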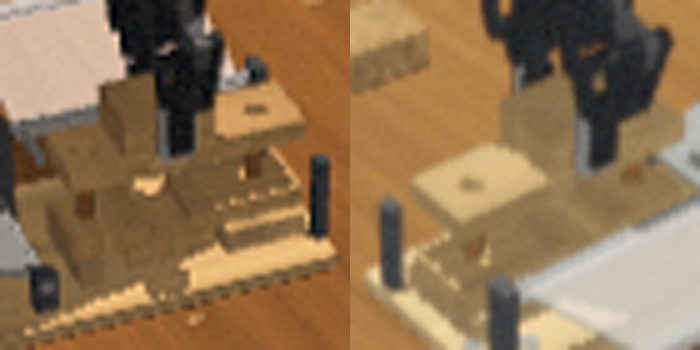

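View pics/y9.png

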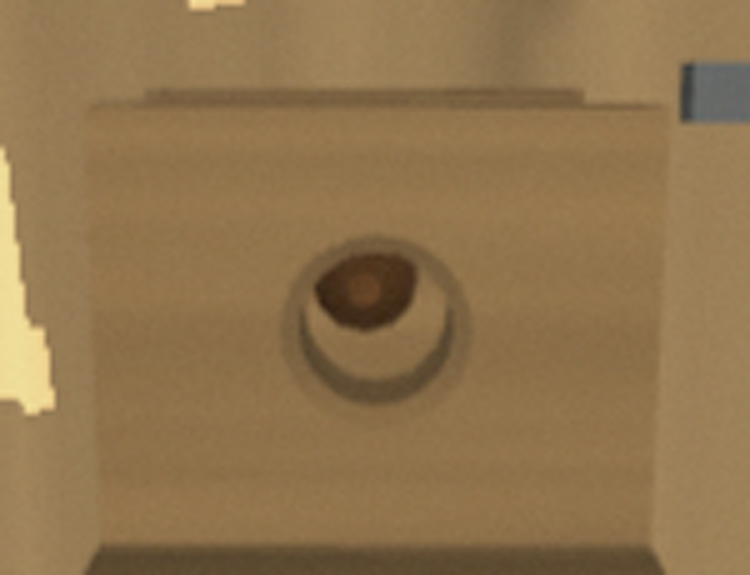

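The near dowel's tip shows through the short-ear hole at crop (365,290), against the hole centre at (376,330). I'll compute the offset.

```bash
python3 - <<'E'
from h import *
d=pickle.load(open("d9.pkl","rb"));W=d["wrist"];H=np.array(W["hand_eye"])
np.set_printoptions(precision=2,suppress=True)
def ontool(uv,z):
    dd=H[:3,:3]@np.array([(uv[0]-W["cx"])/W["fx"],(uv[1]-W["cy"])/W["fy"],1]); return H[:3,3]+dd*(z-H[2,3])/dd[2]
c=lambda u,v:(200+(u+.5)/5-.5,95+(v+.5)/5-.5)
z0=9.1
for z0 in(8,9.1):
  hole=ontool(c(376,326),z0-14); hb=ontool(c(376,330),z0)
  tip=ontool(c(365,290),d["st"]["tool_pos"][2]-66)
  print(hole,tip,"shift",(tip-hole)[:2], "bottom rim?")
# far: external
w,s=d["side"],d["scene"]
S=lambda u,v:(250+(u+.5)/5-.5,125+(v+.5)/5-.5); C=lambda u,v:(255+(u-350+.5)/5-.5,225+(v+.5)/5-.5)
zt=84-9.1+14
for nm,q,f,a,b in(("side",w,S,(257,109),(253,156)),("scene",s,C,(472,184),(476,239))):
    h=onz(q,f(*a),zt);t=onz(q,f(*b),66); print(nm,h,t,t-h)
E
```

```text
[47.45  0.57 -6.  ] [47.34 -0.37 17.97] shift [-0.11 -0.94] bottom rim?
[47.3   0.57 -4.9 ] [47.34 -0.37 17.97] shift [ 0.05 -0.94] bottom rim?
side [695.66 160.46  88.9 ] [686.76 147.75  66.  ] [ -8.89 -12.72 -22.9 ]
scene [693.03 163.67  88.9 ] [701.91 176.95  66.  ] [  8.88  13.27 -22.9 ]
```

```bash
python3 - <<'E'
from h import *
np.set_printoptions(precision=3,suppress=True)
for n in (0,4,6,7,9):
    print(n,np.array(pickle.load(open(f"d{n}.pkl","rb"))["wrist"]["hand_eye"])[:3,3])
d=pickle.load(open("d9.pkl","rb"))
f=lambda img,u,v,w,h,k:cv2.resize(img[v:v+h,u:u+w,::-1],None,fx=k,fy=k,interpolation=cv2.INTER_CUBIC)
a=np.hstack([f(d["side"]["img"],285,138,32,32,12),f(d["scene"]["img"],262,250,32,40,12)[:384]])
cv2.imwrite("pics/x9b.png",a)
E
```

```text
0 [  67.517    0.924 -142.331]
4 [  67.516    0.92  -142.315]
6 [  66.552    0.558 -142.328]
7 [  67.586    0.906 -142.33 ]
9 [  66.41     0.273 -142.329]
```

View pics/x9b.png

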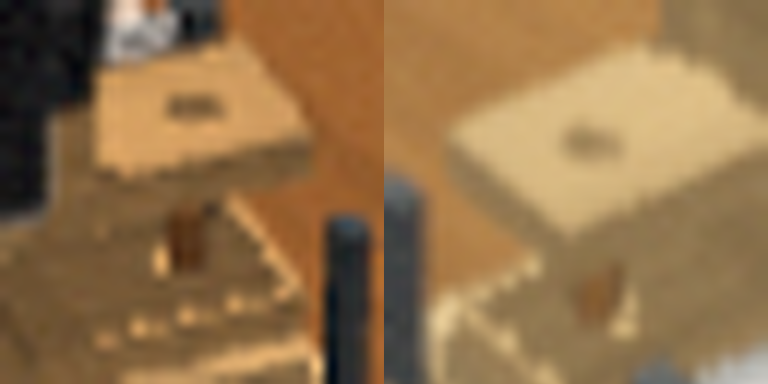

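```bash
python3 - <<'E'
from h import *
np.set_printoptions(precision=2,suppress=True)
d=pickle.load(open("d9.pkl","rb"));w,s=d["side"],d["scene"]
S=lambda u,v:(285+(u+.5)/12-.5,138+(v+.5)/12-.5); C=lambda u,v:(262+(u+.5)/12-.5,250+(v+.5)/12-.5)
h=[];t=[]
for nm,q,f,a,b in(("side",w,S,(194,106),(186,258)),("scene",s,C,(206,142),(214,312))):
    h.append(onz(q,f(*a),88.9));t.append(onz(q,f(*b),42)); print(nm,h[-1],t[-1],t[-1]-h[-1])
print("tri",tri(ray(w,S(194,106)),ray(s,C(206,142)))[0],tri(ray(w,S(186,258)),ray(s,C(214,312)))[0])
E
```

```text
side [694.95 160.97  88.9 ] [694.58 163.16  42.  ] [ -0.37   2.2  -46.9 ]
scene [693.52 163.11  88.9 ] [691.58 163.38  42.  ] [ -1.94   0.27 -46.9 ]
tri [694.35 162.3   88.56] [693.26 163.39  42.59]
```

Offsets are within about 1 mm against the taper's 4.5 mm capture. I'll apply a slight yaw trim, lower in small steps and watch the force.

```bash
python3 -m crank '{"slide":[[0.0004,0,0.004],[0,0,0.004],[0,0,0.004],[0,0,0.003],[0,0,0]],"twist":[-0.008,0,0,0,0]}'; python3 - <<'E'
from bench import status
s=status.sense();print(s["wrist_torque"],s["ft_force"])
E
```

```text
time: 13.35
tool_pos: [633.1, 169.0, 67.3]
tcp_rot: [-180.0, -0.1, 176.0]
ft_force: [-0.5, -1.0, -1.3]
finger_gap: 42.8
[ 0.01415329 -0.02579804 -0.0263932 ] [-0.54712437 -1.04157323 -1.29695969]
```

The cap underside is at about 58 mm, so the tapered tips are inside the holes without contact. I'll continue down.

```bash
python3 -m crank '{"slide":[[0,0,0.003],[0,0,0.003],[0,0,0.003],[0,0,0]],"twist":[0,0,0,0]}'; python3 - <<'E'
from bench import status
s=status.sense();print(s["wrist_torque"],s["ft_force"])
E
```

```text
time: 13.75
tool_pos: [633.3, 169.1, 58.6]
tcp_rot: [-180.0, -0.1, 176.0]
ft_force: [-0.7, -0.4, -0.9]
finger_gap: 42.7
[-0.00053042 -0.06146781 -0.03421666] [-0.74396875 -0.40840495 -0.90149619]
```

```bash
python3 -m crank '{"slide":[[0,0,0.003],[0,0,0.002],[0,0,0.002],[0,0,0]],"twist":[0,0,0,0]}'; python3 - <<'E'
from bench import status
s=status.sense();print(s["wrist_torque"],s["ft_force"],s["tool_pos"])
E
```

```text
time: 14.15
tool_pos: [633.4, 169.1, 51.8]
tcp_rot: [-180.0, -0.0, 176.0]
ft_force: [-1.4, -0.2, -1.4]
finger_gap: 42.6
[0.03547748 0.00031031 0.07753775] [-1.40501991 -0.17343777 -1.37902765] [633.39560876 169.05458075  51.81997026]
```

```bash
python3 -m crank '{"slide":[[0,0,0.001],[0,0,0.001],[0,0,0.001],[0,0,0]],"twist":[0,0,0,0]}'; python3 - <<'E'
from bench import status
s=status.sense();print(s["wrist_torque"],s["ft_force"],s["tool_pos"])
E
```

```text
time: 14.55
tool_pos: [634.0, 169.2, 51.1]
tcp_rot: [180.0, 0.0, 176.0]
ft_force: [-6.6, -1.7, 10.1]
finger_gap: 42.6
[-0.27620803  0.88420694 -0.01455727] [-6.58657502 -1.66401001 10.13990802] [634.02596774 169.22339563  51.10349404]
```

Contact came at z 51.1, the expected home height, at 10 N. I'll press a little more and watch it settle.

```bash
python3 -m crank '{"slide":[[0,0,0],[0,0,0],[0,0,0],[0,0,0],[0,0,0]],"twist":[0,0,0,0,0]}'; python3 -m crank '{"slide":[[0,0,0.0005],[0,0,0],[0,0,0],[0,0,0],[0,0,0]],"twist":[0,0,0,0,0]}'; python3 look.py 10
python3 - <<'E'
from h import *
d=pickle.load(open("d10.pkl","rb"))
f=lambda img,u,v,w,h,k:cv2.resize(img[v:v+h,u:u+w,::-1],None,fx=k,fy=k,interpolation=cv2.INTER_CUBIC)
a=np.hstack([f(d["side"]["img"],210,90,115,120,3.4),f(d["scene"]["img"],250,200,115,120,3.4)])
cv2.imwrite("pics/x10.png",a)
E
```

```text
time: 15.05
tool_pos: [634.0, 169.2, 51.1]
tcp_rot: [180.0, 0.0, 176.0]
ft_force: [-7.2, -1.0, 10.0]
finger_gap: 43.2
time: 15.55
tool_pos: [634.0, 169.2, 51.1]
tcp_rot: [180.0, 0.0, 176.0]
ft_force: [-7.9, -1.7, 13.9]
finger_gap: 43.0
[634.04 169.24  51.08] [179.99   0.05 176.  ] 42.9918175217462 [-7.92 -1.71 13.94] [-0.41  1.23 -0.01]
```

View pics/x10.png

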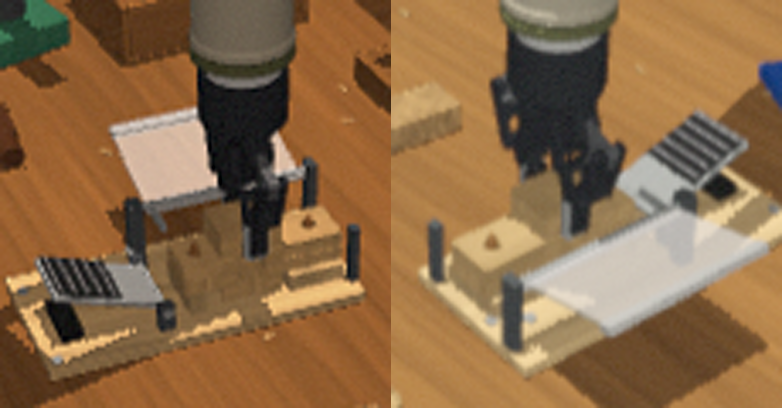

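View pics/w10.png

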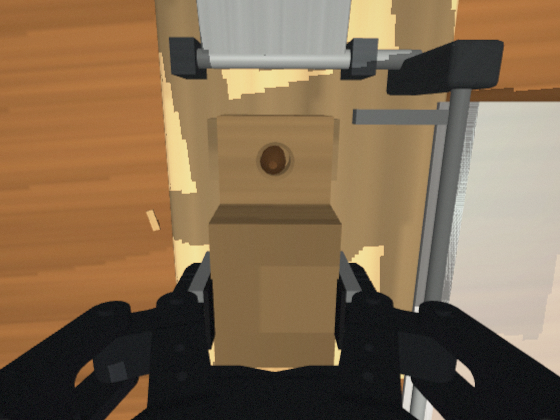

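Both dowels stand through the ear holes (about 10 mm proud), the cover is open and the pedal is up. I'll ease the sideways load a little, add a touch of push, and check for a gap.

```bash
python3 -m crank '{"slide":[[0.0005,0,0.0004],[0,0,0],[0,0,0],[0,0,0],[0,0,0],[0,0,0]],"twist":[0,0,0,0,0,0]}'; python3 look.py 11
python3 - <<'E'
from h import *
d=pickle.load(open("d11.pkl","rb"))
f=lambda img,u,v,w,h,k:cv2.resize(img[v:v+h,u:u+w,::-1],None,fx=k,fy=k,interpolation=cv2.INTER_CUBIC)
cv2.imwrite("pics/x11.png",np.hstack([f(d["side"]["img"],252,140,64,56,6),f(d["scene"]["img"],262,240,64,56,6)]))
E
```

```text
time: 16.3
tool_pos: [634.1, 169.2, 51.1]
tcp_rot: [180.0, 0.1, 176.0]
ft_force: [-7.0, -1.9, 13.5]
finger_gap: 42.7
[634.08 169.21  51.1 ] [179.99   0.11 175.99] 42.74902839376599 [-7.02 -1.87 13.49] [-0.43  1.12 -0.05]
```

View pics/x11.png

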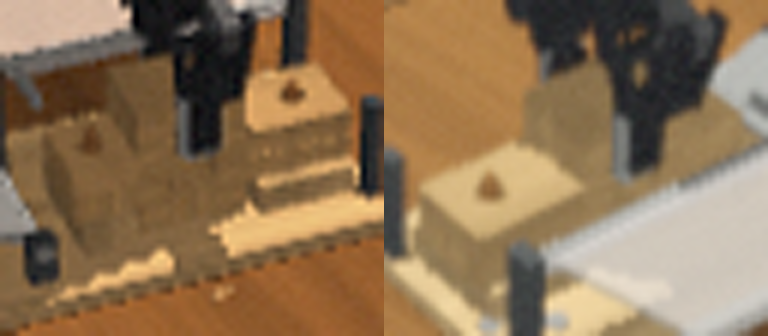

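The faces are closed with no gap visible. I'll add a slight push and check that it holds steady.

```bash
python3 -m crank '{"slide":[[0,0,0.0004],[0,0,0],[0,0,0],[0,0,0],[0,0,0],[0,0,0],[0,0,0],[0,0,0]],"twist":[0,0,0,0,0,0,0,0]}';python3 -m crank '{"slide":[[0,0,0],[0,0,0],[0,0,0],[0,0,0],[0,0,0],[0,0,0],[0,0,0],[0,0,0]],"twist":[0,0,0,0,0,0,0,0]}'
```

```text
time: 17.25
tool_pos: [634.1, 169.2, 51.1]
tcp_rot: [180.0, 0.1, 176.0]
ft_force: [-9.4, -2.3, 16.4]
finger_gap: 42.9
time: 18.05
tool_pos: [634.1, 169.2, 51.1]
tcp_rot: [180.0, 0.1, 176.0]
ft_force: [-9.8, -2.1, 17.2]
finger_gap: 42.7
```

The push is steady at 16–17 N, the tilt is under 0.2° and nothing is moving. Handing in.

```bash
python3 -c "
from bench import hand_in
print(hand_in())"
```

```text
the job is handed in; nothing more can be done
None
```

I opened the cover with the pedal and set the loose half on both dowels. I handed in at about 18 s, still gripping and pressing; no verdict was reported.

**Pedal and cover:** I pressed the pedal until the fingertips were at 35.4 mm (stop about 36 mm) with up to 26 N. The cover flipped open and stayed open, and the pedal came back up; both still looked so in the last pictures.

**Loose half:** I took the maple half, not the blue or green look-alikes, and lifted it with a finger gap of 43 mm. It went on long ear over long ear.

**Last checks:**
- **Seating:** it stopped at tool height 51.1 mm, the expected home height. Both dowels stand through the ears and no gap shows between the faces.
- **Push:** steady at 16–17 N, with 80 N of grip commanded.
- **Squareness:** tool tilt was about 0.1°, and its yaw was within about 0.5° of the measured jig direction.

**What disagreed:**
- The cameras differed by 1–3 mm on where the dowels and holes were. The wrist camera's calibration also shifted by about 1 mm between pictures. I went by the dowel tip seen through the hole.
- About 10 N of sideways force remained at the end, and the shift I tried barely reduced it.

I saw nothing else on the bench disturbed, but I did not re-measure the other things' positions at the end.

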